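Stir the wax beads and take the reading through the probe port

TASK

Take the stirring thermometer from its stand and stir the wax beads in the open front half of the wax warmer with its steel stem, right across from side to side, until most of the beads there, in the middle and on both sides, have clearly been moved, spilling none. Then lift it out and lower the stem through the round probe port in the rear lid without touching the metal collar, which would spoil the reading, and finish still holding it there: steady, upright, in the middle of the port, with the tip in the lower half of the pan but clear of the bottom. Leave the mugs and the loose front lid where they are.

Things in the scene. Friction and masses are not known exactly. Their poses are not given: they have to be found in the camera images.
- probe: Stirring thermometer, 180 mm, 50-80 g: round steel stem 7 mm thick, 120 mm long, round tip; above it a grey handle 30 (x) x 22 (y) x 60 mm tall, small display on one narrow side. Origin at the stem's tip, z up the stem; the handle lies 120 to 180 mm above the tip. Starts hanging upright in the stand's fork, tip 10 mm above the table; lift it straight up until the tip is 135 mm above the table.
- stand: Fixed steel stand, 130 mm high: foot 100 x 90 mm; a post at the +x side carries a flat 60 mm wide fork, top at 130 mm, x from -35 to 48 mm, with a 12 mm slot along x, open at the -x end. The thermometer's stem hangs in the slot within 4 mm of the stand's axis, its handle resting on the fork; nothing rises above the fork. Origin under the middle of the foot, z up.
- pot: Wax warmer, fixed: white round housing 184 mm across, dial at its front (-x); inside a steel pan, 140 mm inside diameter, flat floor 20 mm and rim 90 mm above the table. A flat steel half-lid (top at 93 mm) covers the rear half, x > 2 mm; the front half, x < 0, is open. Origin on the table on the pan's axis, z up, x from the open front to the lidded rear.
- port: Probe port: a short upright steel collar in the rear half-lid, fixed to the wax warmer, on its x axis 36 mm behind the pan's centre. Bore 24 mm, outside 32 mm, from 86 to 108 mm above the table. Origin on the bore's axis at the lower end (86 mm), z up.
- port_centre (a point): Centre of the upper mouth of the probe port's bore, 108 mm above the table (88 mm above the pan's floor).
- stem_mark (a point): Point on the axis of the thermometer's stem, 70 mm above its tip; it moves with the thermometer.
- bead1: Wax bead, an ivory pellet 17 mm across and 12 mm high, 10 g, loose on the pan's floor; origin under its centre. Starts in the open front half, at the right (-y) side.
- bead2: Wax bead, an ivory pellet 17 mm across and 12 mm high, 10 g, loose on the pan's floor; origin under its centre. Starts in the open front half, in the middle.
- bead3: Wax bead, an ivory pellet 17 mm across and 12 mm high, 10 g, loose on the pan's floor; origin under its centre. Starts in the open front half, in the middle.
- bead4: Wax bead, an ivory pellet 17 mm across and 12 mm high, 10 g, loose on the pan's floor; origin under its centre. Starts in the open front half, at the left (+y) side.
- bead5: Wax bead, an ivory pellet 17 mm across and 12 mm high, 10 g, loose on the pan's floor; origin under its centre. Starts in the open front half, at the right (-y) side.
- bead6: Wax bead, an ivory pellet 17 mm across and 12 mm high, 10 g, loose on the pan's floor; origin under its centre. Starts in the open front half, in the middle.
- bead7: Wax bead, an ivory pellet 17 mm across and 12 mm high, 10 g, loose on the pan's floor; origin under its centre. Starts in the open front half, at the left (+y) side.
- bead8: Wax bead, an ivory pellet 17 mm across and 12 mm high, 10 g, loose on the pan's floor; origin under its centre. One of the two that start under the rear half-lid.
- bead9: Wax bead, an ivory pellet 17 mm across and 12 mm high, 10 g, loose on the pan's floor; origin under its centre. One of the two that start under the rear half-lid.
- mug_a: White enamel mug with dark rim, 84 mm across, 82 mm high, loop handle; bystander. Origin under its centre.
- mug_b: Second, identical mug; bystander. Origin under its centre.
- front_lid: The loose front half of the warmer's lid, a steel half-disc 176 mm across, 3 mm thick with a black knob (25 mm high in all), lying on the table to the right; bystander. Origin on the table under the knob.
Things that resemble listed ones, but are neither listed nor needed, are in the scene too. There is more than one size of the probe; the one meant has the size given above.

How it is judged:
On the way, in this order (a step that is already met when the one before it is completed fails the run):
1. the tip of the thermometer is down among the beads in the open front half, less than 12 mm above the pan's floor (z of probe in the frame of pot below 0.032 m and x of probe in the frame of pot below 0 m and horizontal distance between probe and pot below 0.07 m and contact force between the fingers and probe above 0.5 N), for 0.2 s.
2. stirred right across: at least two of the front half's three middle beads and one of the two on either side lie over 10 mm from their start, the tip still in the pan ((distance of each of bead2, bead3 from where it was at the start of the episode above 0.01 m or distance of each of bead2, bead6 from where it was at the start of the episode above 0.01 m or distance of each of bead3, bead6 from where it was at the start of the episode above 0.01 m) and distance of any of bead1, bead5 from where it was at the start of the episode above 0.01 m and distance of any of bead4, bead7 from where it was at the start of the episode above 0.01 m and horizontal distance between probe and pot below 0.07 m and z of probe in the frame of pot below 0.088 m), for 0.1 s.
At the end, for the whole second after the job is handed in: The gripper holds the thermometer still in the probe port: stem within 4 mm of the bore's centre at collar height, upright within 4 degrees, tip 2 to 35 mm above the pan's floor, touching neither the collar, lid nor pan; all nine beads in the pan (z of probe in the frame of pot between 0.022 and 0.055 m and horizontal distance between stem_mark and port_centre below 0.004 m and angle between probe's own z axis and vertical below 0.07 rad and contact force between probe and pot below 0.1 N and contact force between the fingers and probe above 1 N and linear speed of probe below 0.01 m/s and angular speed of probe below 0.1 rad/s and horizontal distance between each of bead1, bead2, bead3, bead4, bead5, bead6, bead7, bead8, bead9 and pot below 0.072 m); the arm keeps its last pose, push and grip.
It fails at once if the thermometer touches the port's collar (contact force between probe and port above 0.2 N).
It fails at once if the gripper touches the beads: they are stirred with the stem (contact force between the fingers and bead1 above 0.2 N or contact force between the fingers and bead2 above 0.2 N or contact force between the fingers and bead3 above 0.2 N or contact force between the fingers and bead4 above 0.2 N or contact force between the fingers and bead5 above 0.2 N or contact force between the fingers and bead6 above 0.2 N or contact force between the fingers and bead7 above 0.2 N or contact force between the fingers and bead8 above 0.2 N or contact force between the fingers and bead9 above 0.2 N).
It fails at once if a mug or the loose front lid is shifted by more than 20 mm (distance of any of mug_a, mug_b, front_lid from where it was at the start of the episode above 0.02 m).
It also fails if it takes over 72 s, if anything falls off the work surface, if the arm or the gripper's body presses on something with over 40 N, if the wrist force passes 120 N, or if a joint passes its speed limit or range.

ROBOT

A 6-joint arm with a two-finger parallel gripper is mounted at the origin on the work surface. World frame = base frame: x ahead of the robot, y to its left, z up, the work surface at z = 0. Lengths are in m, angles in rad, forces in N, time in s.
With the tool pointing down it reaches from about 0.35 to 0.85 m from the base axis. Payload 8.1 kg.
Tool frame: the origin (TCP) lies at the very end of the fingers, on their centre line; the grasp point (between the pads) lies 19 mm behind it; z points along the fingers, y is the direction in which the jaws open and shut (so a half turn about z gives the same grasp; the last joint's range is limited). The gripper opens to 93 mm and grips with 3 to 60 N. Pads are 15 mm wide; open, the fingers measure 128 mm over their backs; the gripper's body (75 mm by 188 mm) begins 65 mm behind the grasp point.
Start: joints at [1.071, 0.13, 1.488, -0, 1.523, -0.085], TCP at [0.242, 0.549, 0.219] pointing down, gripper open.
Joint ranges: [-2.96, 2.96], [-0.89, 2.26], [0.02, 2.5], [-1.34, 4.48], [0, 2.73], [-2.66, 2.66]. Speed limits (rad/s): [2.39, 2.39, 2.79, 3.14, 3.14, 3.14].

INTERFACE

Orientations are given as a rotation vector (axis times angle).
In Python, from plant import robot gives the robot as it stands.
- The arm moves only by the tool jog_arm, never from a script. Its argument "commands" is a list of rows, each a list of 3 entries, a list of its own where there are three numbers: the shift along the world's x, y, z scaled (see below), then the turn, a rotation vector about the world's x, y, z scaled (see below), then the closure, from -1 (fully open) to 1 (shut), so that 0 is half open. In form: [[[tx, ty, tz], [ax, ay, az], hand], ...]. A call has 1 to 10 rows; each row is the pose to reach, as a shift and turn from the pose measured when the call began, turning the shorter way round; what a row does not reach only later rows make up. The controller multiplies each number of a shift by 0.6 m and each number of a turn by 2 pi rad. A row lasts 1/8 s, in which the tool goes at most 62.5 mm and 10.7 degrees, less where a joint would pass 70% of its speed; a pose out of reach is approached as far as the arm can. A call with a number of a shift or a turn outside -1 to 1 is refused whole. A call with a gripper value outside its range is refused whole. The fingers move at their own pace and stop on an object; "newtons" is the grip in N (left out, the last holds). Time passes only in rows, so rows that repeat a pose let the fingers close. It gives the time, the measured TCP pose, the force and the opening at its end, in the units of the state.
- robot.read_state(): the state, without advancing time (a new reading comes with each control period).
- robot.read_camera(name): name is "scene" or "top" or "wrist"; returns a dict with "pixels" (400x640x3 uint8, red, green, blue), "fovy" (degrees; the focal length in pixels is half the picture's height over the tangent of half this angle, whatever the lens; pixels are square), "cx", "cy" (the principal point, pixels), "rvec" (rotation vector, rad) and "tvec" (3), from world to camera coordinates, as OpenCV has them; the wrist camera has in their place "tool_from_camera" (4x4, takes a point from camera to tool coordinates, whose origin is the TCP and whose axes are the flange's). Camera axes: x right, y down, z forward; pixel columns grow to the right and rows downward; lengths in m; the calibration is good to about 2 mm. A picture is of the moment at which its call begins: read the wrist's pose just before it. There is no depth.
- robot.close_job(): hands the job in, once; it reports no verdict.
Trained networks look in the newest picture that a camera, given by its name, has taken for a name from the list of things; names that differ only in an ending like _2 or _b are one class to them, and where a whole thing is asked for, a point or a joint stands for the part that bears it (a point fixed in the world has none). Each returns a list of dicts, best first, with "p" (0 to 1); they miss things now and then, are a little off and sometimes report something else, mostly with a low value. They report only what shows in the picture. A call takes as long as a camera call. They do not tell look-alikes from the thing itself.
- robot.trace(camera, name): "pixels" (400x640 bool, what is visible of it) and "uv" ([column, row] in pixels, amid what is visible of it).
The state is a dict: "t": time; "q": joint angles; "dq": joint speeds; "joint_torque": joint torques, N m; "tool_pos": TCP position; "orientation": TCP orientation; "force": force on the tool from outside, world axes, zero at the start; "wrist_torque": the same for the moment, N m; "opening": finger opening in m.
Only numpy, scipy, OpenCV 4.12 (cv2) and the standard library are available. Lean on these libraries where they do the work, as an engineer would, in place of code of your own. Each camera call takes 0.05 s, during which the arm holds its last target.

## Working session

There is one attempt and no reset: what is moved stays moved. The work goes in short steps, Python scripts to look and compute and a tool call to move; the robot and the scene stay as the last step left them, time stands still between calls to the robot, and variables do not carry over. Pictures are saved under pics/ and viewed, and the job is handed in when it is done.

Besides the shell and the picture viewer there is one more tool, called after "Emit:" in YAML: its name, and indented under it one key for each argument. jog_arm: Moves the arm, as the interface text tells. Shifts and turns lie within -1 to 1; 1 stands for 0.6 m of shift or 2 pi rad of turn. Its arguments: {"type":"object","properties":{"commands":{"type":"array"},"newtons":{"type":"number"}},"required":["commands"]}

```bash
ls; mkdir -p pics; cat > h.py <<'E'
import numpy as np, cv2
from plant import robot
def cam(n):
    c=robot.read_camera(n); return c
def K(c):
    f=200/np.tan(np.radians(c["fovy"])/2); return np.array([[f,0,c["cx"]],[0,f,c["cy"]],[0,0,1.]])
def ext(c,st=None):
    if "rvec" in c: 
        return cv2.Rodrigues(np.array(c["rvec"],float))[0],np.array(c["tvec"],float).reshape(3)
    T=np.eye(4);T[:3,:3]=cv2.Rodrigues(np.array(st["orientation"],float))[0];T[:3,3]=st["tool_pos"]
    M=np.linalg.inv(T@np.array(c["tool_from_camera"])); return M[:3,:3],M[:3,3]
def proj(c,p,st=None):
    R,t=ext(c,st); q=K(c)@(R@np.asarray(p,float).reshape(-1,3).T+t[:,None]); return (q[:2]/q[2]).T
def at_z(c,uv,z,st=None):
    R,t=ext(c,st); d=R.T@np.linalg.inv(K(c))@np.array([uv[0],uv[1],1.]); o=-R.T@t
    return o+d*(z-o[2])/d[2]
def save(c,n): cv2.imwrite("pics/"+n,c["pixels"][:,:,::-1])
E
python3 - <<'E'
from h import *
s=robot.read_state(); print(s)
for n in ["scene","top","wrist"]:
    c=cam(n); save(c,n+"0.png"); print(n,c["fovy"],c["cx"],c["cy"],c.get("rvec"),c.get("tvec"))
    if n=="wrist": print(c["tool_from_camera"])
    for o in ["probe","stand","pot","port","mug_a","front_lid","bead1"]:
        for r in robot.trace(n,o): print(n,o,round(r["p"],2),np.round(r["uv"]),r["pixels"].sum())
E
```

```text
pics
{'t': 0.0, 'q': array([ 1.07060582e+00,  1.31180991e-01,  1.48926731e+00, -3.10348265e-05,
        1.52297954e+00, -8.54195359e-02]), 'dq': array([ 0.00093194,  0.00017594,  0.00038172, -0.00105758,  0.00051514,
       -0.00016132]), 'joint_torque': array([-3.89187786e-03, -5.59870148e+01, -4.91736925e+01,  7.64024374e-02,
        3.63318343e-02, -1.75458608e-04]), 'tool_pos': array([0.24151857, 0.54862953, 0.21758217]), 'orientation': array([-6.46755037e-01, -3.07378645e+00,  2.77361299e-03]), 'force': array([ 0.30973223,  0.49934786, -0.78815012]), 'wrist_torque': array([-0.01295175, -0.04166726,  0.02964348]), 'opening': 0.09288636469226108}
scene 53.56402775187904 315.9899337548899 198.83946953102677 [ 1.7249153   1.68092454 -0.80032451] [ 0.08682849 -0.31311365  1.5483418 ]
scene probe 0.72 [308. 158.] 228
scene probe 0.66 [173. 224.] 1107
scene stand 0.7 [440. 203.] 4066
scene stand 0.68 [318. 255.] 1617
scene pot 0.87 [439. 202.] 4008
scene pot 0.44 [409. 266.] 1707
scene pot 0.39 [315. 256.] 1601
scene port 0.64 [441. 192.] 126
scene mug_a 0.85 [408. 265.] 1694
scene mug
[... 314 characters left out ...]
[327. 231.] 1503
top pot 0.9 [180. 207.] 5445
top port 0.51 [179. 194.] 160
top mug_a 0.86 [236. 123.] 1366
top mug_a 0.72 [322. 135.] 1301
top front_lid 0.71 [483. 204.] 1831
top front_lid 0.6 [160. 211.] 41
top bead1 0.59 [168. 224.] 26
top bead1 0.56 [177. 226.] 41
top bead1 0.51 [164. 210.] 37
top bead1 0.51 [186. 229.] 31
top bead1 0.49 [187. 219.] 25
wrist 61.410549578369015 319.93042720718506 200.64234336327002 None None
[[ 6.71233408e-04 -9.68999421e-01 -2.47062080e-01  6.82579412e-02]
 [ 9.99999648e-01  5.25892061e-04  6.54264988e-04 -5.25709105e-04]
 [-5.04054408e-04 -2.47062432e-01  9.68999433e-01 -1.65906257e-01]
 [ 0.00000000e+00  0.00000000e+00  0.00000000e+00  1.00000000e+00]]
```

View pics/scene0.png

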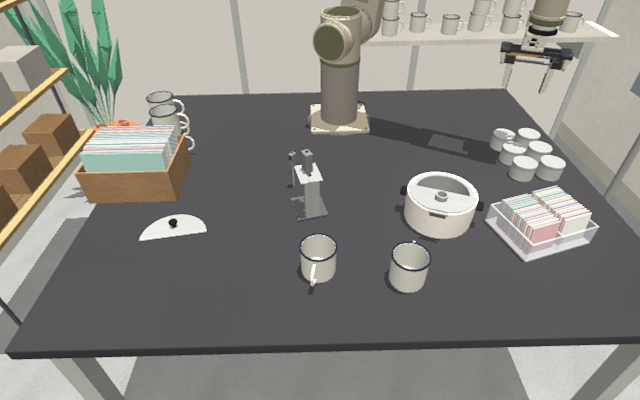

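View pics/top0.png

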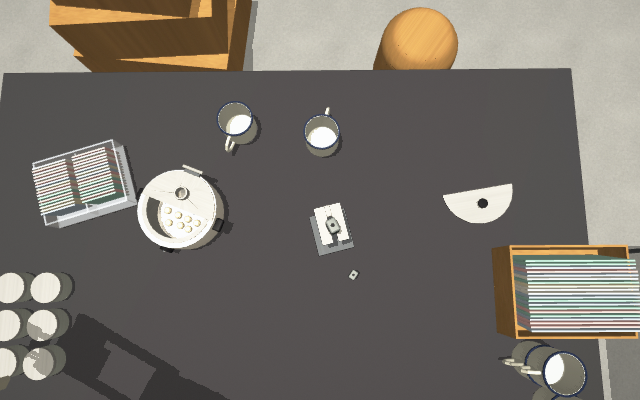

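View pics/wrist0.png

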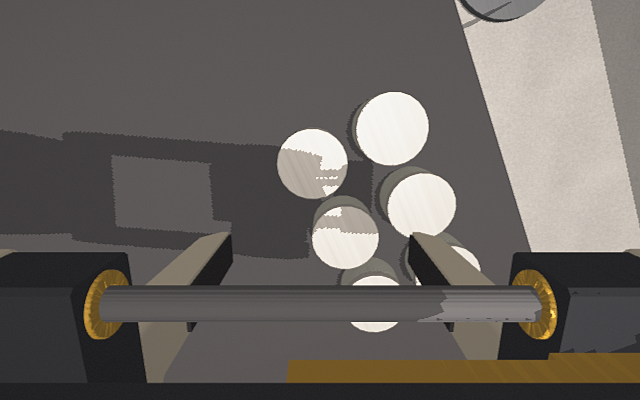

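```bash
python3 - <<'E'
import cv2
a=cv2.imread("pics/top0.png"); cv2.imwrite("pics/top0a.png",cv2.resize(a[150:300,110:400],None,fx=2.75,fy=2.75,interpolation=cv2.INTER_CUBIC))
a=cv2.imread("pics/scene0.png"); cv2.imwrite("pics/scene0a.png",cv2.resize(a[120:280,230:500],None,fx=2.9,fy=2.9,interpolation=cv2.INTER_CUBIC))
E
```

```text
(no output)
```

View pics/top0a.png

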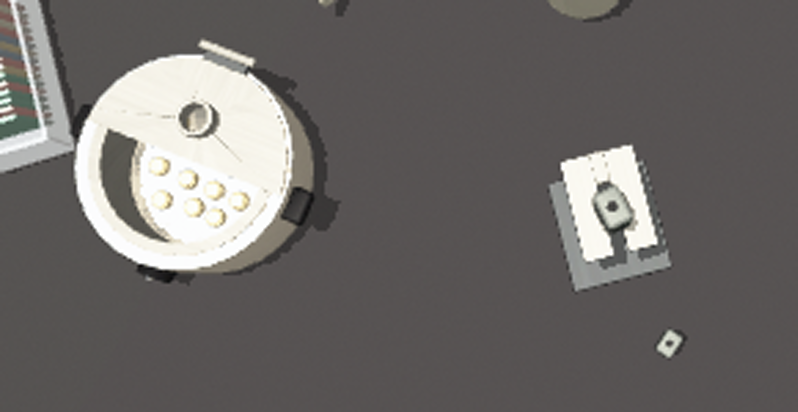

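View pics/scene0a.png

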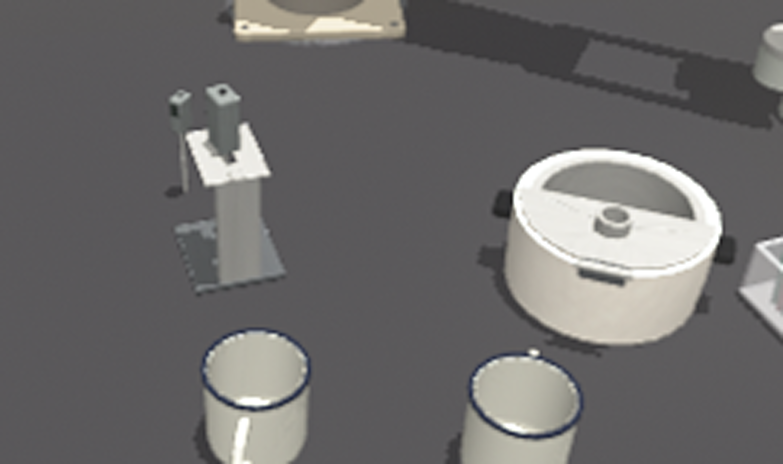

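The top view shows the probe in the stand at about (333,225), and a small loose decoy at (353,275). The pot is at about (180,207), with its port at (181,193). Next I'll measure these positions.

```bash
python3 - <<'E'
from h import *
c=cam("top"); 
P={"port":at_z(c,(110+197/2.75,150+118/2.75),.108),"probe_top":at_z(c,(110+613/2.75,150+206/2.75),.19),
"forkL-back":at_z(c,(110+562/2.75,150+160/2.75),.13),"forkR-back":at_z(c,(110+632/2.75,150+146/2.75),.13),
"forkRfront":at_z(c,(110+656/2.75,150+247/2.75),.13),"forkLfront":at_z(c,(110+585/2.75,150+262/2.75),.13)}
for k,v in P.items(): print(k,np.round(v,4))
for r in robot.trace("top","port"): print(r["p"],r["uv"],at_z(c,r["uv"],.108))
for r in robot.trace("top","mug_a"): print(r["p"],r["uv"],at_z(c,r["uv"],.07))
# housing rim (z=.09): fit lines lid edge
for uv in [(98,122),(268,192)]: print("edge",at_z(c,(110+uv[0]/2.75,150+uv[1]/2.75),.093))
for uv in [(159,167),(188,178),(214,188),(162,200),(194,207),(215,217),(239,200)]: print("bead",np.round(at_z(c,(110+uv[0]/2.75,150+uv[1]/2.75),.032),4))
E
```

```text
port [0.6004 0.2228 0.108 ]
probe_top [ 0.5166 -0.1198  0.19  ]
forkL-back [ 0.5604 -0.0799  0.13  ]
forkR-back [ 0.5715 -0.1362  0.13  ]
forkRfront [ 0.4904 -0.1543  0.13  ]
forkLfront [ 0.4788 -0.0981  0.13  ]
0.89 [236.2, 123.9] [0.77651466 0.11092936 0.07      ]
0.56 [322.1, 135.0] [ 0.74707689 -0.09692752  0.07      ]
edge [0.60025684 0.31107971 0.093     ]
edge [0.54032272 0.165552   0.093     ]
bead [0.5706 0.2796 0.032 ]
bead [0.5606 0.2534 0.032 ]
bead [0.5516 0.2299 0.032 ]
bead [0.5412 0.2754 0.032 ]
bead [0.5349 0.2468 0.032 ]
bead [0.5259 0.2279 0.032 ]
bead [0.5408 0.2074 0.032 ]
```

Emit:
jog_arm:
  commands:
    - [[0.44,-0.5,0.25],[0,0,0],-1]
    - [[0.44,-0.5,0.25],[0,0,0],-1]
    - [[0.44,-0.5,0.25],[0,0,0],-1]
    - [[0.44,-0.5,0.25],[0,0,0],-1]
    - [[0.44,-0.5,0.25],[0,0,0],-1]
    - [[0.44,-0.5,0.25],[0,0,0],-1]
    - [[0.44,-0.5,0.25],[0,0,0],-1]
    - [[0.44,-0.5,0.25],[0,0,0],-1]
    - [[0.44,-0.5,0.25],[0,0,0],-1]
    - [[0.44,-0.5,0.25],[0,0,0],-1]

```text
t: 2.6
tool_pos: [0.5048, 0.2502, 0.3679]
orientation: [-0.644, -3.074, 0.001]
force: [0.1, 0.8, -0.1]
opening: 0.093
```

```bash
python3 - <<'E'
from h import *
s=robot.read_state(); c=cam("wrist"); save(c,"w1.png")
print(s["t"],s["tool_pos"],s["orientation"],s["dq"].round(3),proj(c,[[.6004,.2228,.108]],s))
np.save("w1.npy",np.r_[s["tool_pos"],s["orientation"]])
for o in ["port","bead1","pot"]:
    for r in robot.trace("wrist",o): print(o,round(r["p"],2),np.round(r["uv"],1),r["pixels"].sum(),np.round(at_z(c,r["uv"],{"port":.108,"bead1":.031,"pot":.09}[o],s),4))
E
```

```text
2.6 [0.50476202 0.25016721 0.36790328] [-6.44058784e-01 -3.07363404e+00  6.47452216e-04] [ 0.005 -0.001 -0.    -0.003  0.    -0.001] [[330.09558204 242.77648099]]
port 0.8 [334.2 246. ] 280 [0.6069 0.2261 0.108 ]
port 0.27 [348.2 178.9] 99 [0.5294 0.2785 0.108 ]
bead1 0.61 [340.8 193.4] 84 [0.5615 0.2598 0.031 ]
bead1 0.61 [357.2 191.6] 84 [0.5689 0.2839 0.031 ]
bead1 0.56 [321.  194.7] 93 [0.5512 0.2312 0.031 ]
pot 0.61 [332.2 213.3] 13867 [0.5686 0.2401 0.09  ]
```

View pics/w1.png

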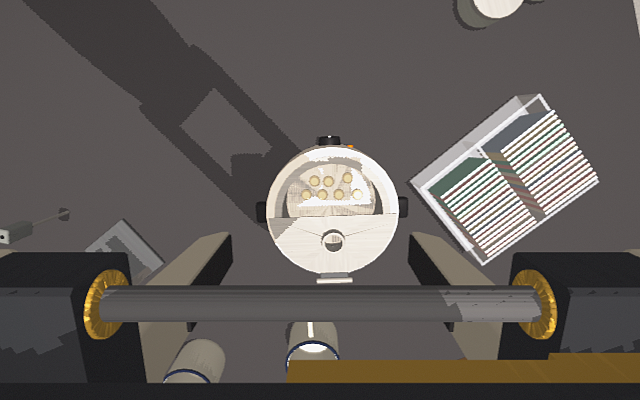

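```bash
python3 - <<'E'
import cv2
a=cv2.imread("pics/w1.png"); cv2.imwrite("pics/w1a.png",cv2.resize(a[135:285,250:410],None,fx=4,fy=4,interpolation=cv2.INTER_CUBIC))
E
```

```text
(no output)
```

View pics/w1a.png

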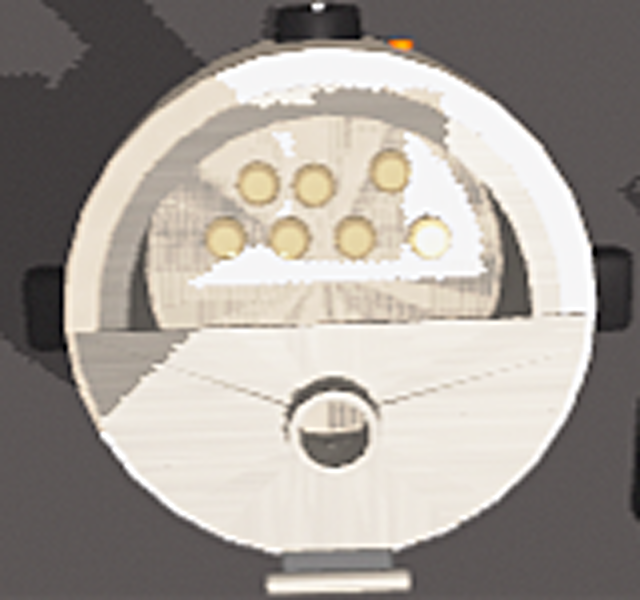

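```bash
python3 - <<'E'
from h import *
v=np.load("w1.npy"); s=dict(tool_pos=v[:3],orientation=v[3:]); c=cam("wrist")
f=lambda u,w,z: at_z(c,(250+(u+.5)/4-.5,135+(w+.5)/4-.5),z,s)
po=f(334,428,.108); a=f(76,331,.093); b=f(585,314,.093)
d=(a-b)[:2]; ex=np.array([-d[1],d[0]]); ex=ex/np.linalg.norm(ex); ex*=np.sign(ex[0])
n=po[:2]-.036*ex
print("port",po,"ex",ex,np.arctan2(ex[1],ex[0]),"pot",n,"edge mid x",((a+b)[:2]/2-n)@ex,"chord",np.linalg.norm(d))
ey=np.array([-ex[1],ex[0]])
for u,w in [(260,183),(314,185),(391,172),(225,237),(291,238),(356,236),(430,238)]:
    q=f(u,w,.032)[:2]-n; print("bead",np.round([q@ex,q@ey],4))
E=lambda x,y,z: np.r_[n+x*ex+y*ey,z]
img=cv2.resize(c["pixels"][135:285,250:410,::-1],None,fx=4,fy=4,interpolation=cv2.INTER_CUBIC)
t=np.linspace(0,2*np.pi,200)
for cx,r,z,col in [(0,.092,.09,(0,0,255)),(0,.07,.09,(0,255,0)),(.036,.016,.108,(255,0,0)),(.036,.012,.108,(255,0,255)),(0,.07,.02,(0,255,255))]:
    p=np.array([E(cx+r*np.cos(k),r*np.sin(k),z) for k in t]); uv=(proj(c,p,s)-[250,135]+.5)*4-.5
    cv2.polylines(img,[uv.round().astype(int)],True,col,1)
cv2.imwrite("pics/w1b.png",img)
E
```

```text
port [0.60051632 0.22718754 0.108     ] ex [ 0.92956848 -0.36864948] -0.3775557502306075 pot [0.56705186 0.24045892] edge mid x 0.003452258964838855 chord 0.17383592324751027
bead [-0.0342 -0.0234]
bead [-0.0327 -0.003 ]
bead [-0.0367  0.0263]
bead [-0.0137 -0.0376]
bead [-0.0124 -0.0124]
bead [-0.0123  0.0125]
bead [-0.0105  0.0408]
```

View pics/w1b.png

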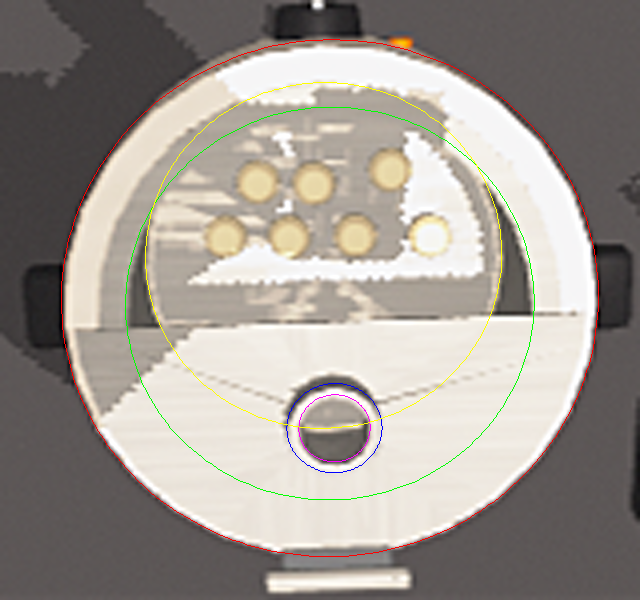

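Emit:
jog_arm:
  commands:
    - [[-0.03,-0.6,0],[0,0,0],-1]
    - [[-0.03,-0.6,0],[0,0,0],-1]
    - [[-0.03,-0.6,0],[0,0,0],-1]
    - [[-0.03,-0.6,0],[0,0,0],-1]
    - [[-0.03,-0.6,0],[0,0,0],-1]
    - [[-0.03,-0.6,0],[0,0,0],-1]
    - [[-0.03,-0.6,0],[0,0,0],-1]
    - [[-0.03,-0.6,0],[0,0,0],-1]
    - [[-0.03,-0.6,0],[0,0,0],-1]
    - [[-0.03,-0.6,0],[0,0,0],-1]

```text
t: 4.1
tool_pos: [0.4875, -0.109, 0.3686]
orientation: [-0.642, -3.075, 0.0]
force: [0.5, -0.2, -0.0]
opening: 0.093
```

```bash
python3 - <<'E'
from h import *
s=robot.read_state(); c=cam("wrist"); save(c,"w2.png")
print(s["t"],s["tool_pos"],s["orientation"],s["dq"].round(3),proj(c,[[.5166,-.1198,.19]],s))
np.save("w2.npy",np.r_[s["tool_pos"],s["orientation"]])
for o in ["probe","stand"]:
    for r in robot.trace("wrist",o): print(o,round(r["p"],2),np.round(r["uv"],1),r["pixels"].sum(),np.round(at_z(c,r["uv"],{"probe":.19,"stand":.13}[o],s),4))
a=c["pixels"][:,:,::-1]; cv2.imwrite("pics/w2a.png",cv2.resize(a[135:285,240:400],None,fx=4,fy=4,interpolation=cv2.INTER_CUBIC))
E
```

```text
4.1 [ 0.48746263 -0.10903958  0.36855503] [-6.41952655e-01 -3.07521876e+00  3.54998132e-05] [-0.005  0.001  0.    -0.001 -0.    -0.002] [[321.89209846 211.07727045]]
probe 0.95 [319.4 206.2] 772 [ 0.5106 -0.1201  0.19  ]
probe 0.79 [257.7 134.4] 291 [ 0.4173 -0.147   0.19  ]
stand 0.83 [324.5 182.9] 4011 [ 0.501  -0.1092  0.13  ]
stand 0.57 [595.1 148.3] 671 [0.5914 0.2034 0.13  ]
stand 0.33 [590.7 104.6] 125 [0.5393 0.2094 0.13  ]
```

View pics/w2.png

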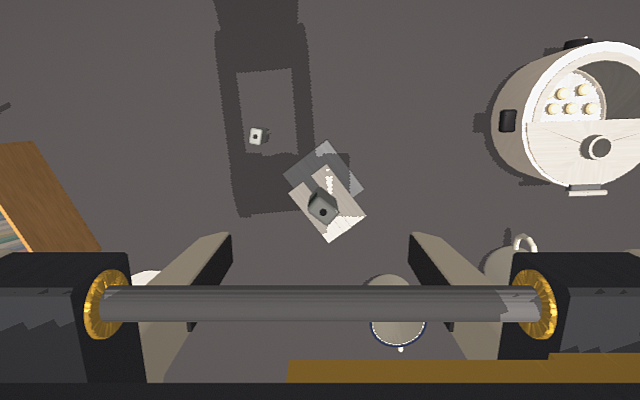

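View pics/w2a.png

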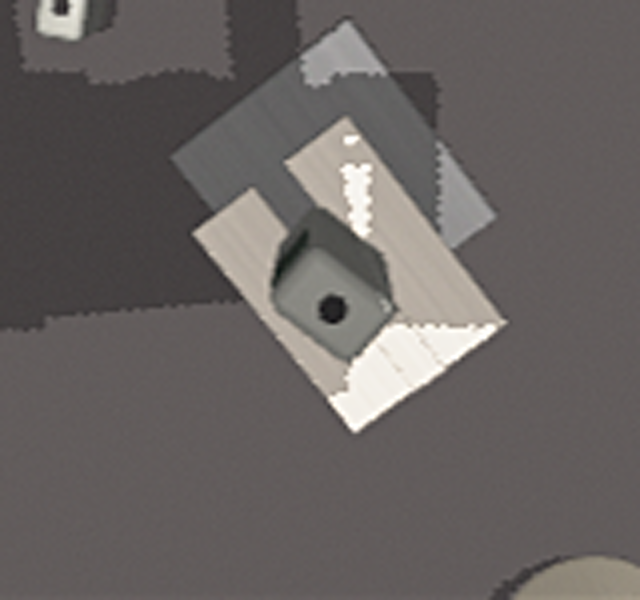

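```bash
python3 - <<'E'
from h import *
v=np.load("w2.npy"); s=dict(tool_pos=v[:3],orientation=v[3:]); c=cam("wrist")
f=lambda u,w,z: at_z(c,(240+(u+.5)/4-.5,135+(w+.5)/4-.5),z,s)
R_,B,L=f(398,308,.19),f(349,361,.19),f(271,297,.19)
print("corners",R_,B,L,"long",np.linalg.norm(L-B),"short",np.linalg.norm(R_-B),"ctr",(L+R_)/2)
for a,b in [(L,B),(B,R_)]: d=a-b; print("dir deg",np.degrees(np.arctan2(d[1],d[0])))
print("dot",f(333,308,.19))
g=[f(*k,.13) for k in [(508,321),(355,433),(192,234),(348,116)]]
print("fork",np.round(g,4),"ctr of fork",np.mean(g,0))
d=g[1]-g[2]; print(np.degrees(np.arctan2(d[1],d[0])),np.linalg.norm(d),np.linalg.norm(g[0]-g[1]))
ex=d[:2]/np.linalg.norm(d[:2]); print("axis",np.mean(g,0)[:2]-.0065*ex)
R=cv2.Rodrigues(v[3:])[0]; print(R.round(3))
E
```

```text
corners [ 0.52448613 -0.1032262   0.19      ] [ 0.53289823 -0.12103277  0.19      ] [ 0.50820694 -0.13296662  0.19      ] long 0.027424016558999738 short 0.019693584865266463 ctr [ 0.51634653 -0.11809641  0.19      ]
dir deg -154.2044838730062
dir deg -64.71320635261127
dot [ 0.51757458 -0.11908259  0.19      ]
fork [[ 0.5595 -0.0769  0.13  ]
 [ 0.5748 -0.1356  0.13  ]
 [ 0.4946 -0.1559  0.13  ]
 [ 0.4803 -0.0974  0.13  ]] ctr of fork [ 0.52730797 -0.11646388  0.13      ]
14.211793388230666 0.08267888768241773 0.06060657989436265
axis [ 0.5210069  -0.11805968]
[[-0.916  0.4   -0.   ]
 [ 0.4    0.916 -0.   ]
 [ 0.    -0.    -1.   ]]
```

```bash
python3 - <<'E'
from h import *
print(robot.read_state()["q"].round(3))
E
```

```text
[-0.324 -0.153  1.499 -0.     1.795 -1.482]
```

Emit:
jog_arm:
  commands:
    - [[0.049,-0.016,-0.05],[0,0,0.136],-1]
    - [[0.049,-0.016,-0.05],[0,0,0.136],-1]
    - [[0.049,-0.016,-0.05],[0,0,0.136],-1]
    - [[0.049,-0.016,-0.1],[0,0,0.136],-1]
    - [[0.049,-0.016,-0.15],[0,0,0.136],-1]
    - [[0.049,-0.016,-0.15],[0,0,0.136],-1]
    - [[0.049,-0.016,-0.15],[0,0,0.136],-1]

```text
t: 5.18
tool_pos: [0.5171, -0.1194, 0.2797]
orientation: [-0.685, 3.065, -0.001]
force: [0.9, -0.6, -0.0]
opening: 0.0929
```

```bash
python3 - <<'E'
from h import *
s=robot.read_state(); c=cam("wrist"); save(c,"w3.png")
print(s["t"],s["tool_pos"],s["orientation"],s["dq"].round(3),proj(c,[[.517,-.1185,.19],[.517,-.1185,.13]],s))
R=cv2.Rodrigues(s["orientation"])[0]; print(R.round(3))
E
```

```text
5.175 [ 0.5171023  -0.11936289  0.27974513] [-6.84636623e-01  3.06520872e+00 -1.21020241e-03] [-0.001 -0.009 -0.02   0.    -0.003 -0.009] [[321.25434293 205.01153416]
 [321.0417648  188.69391451]]
[[-0.905 -0.425  0.001]
 [-0.425  0.905 -0.001]
 [-0.001 -0.001 -1.   ]]
```

View pics/w3.png

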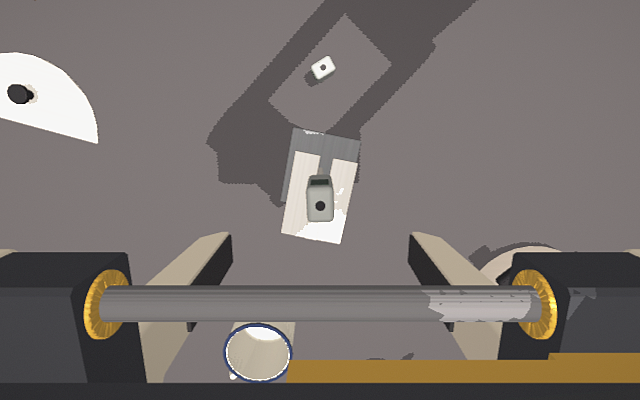

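Emit:
jog_arm:
  commands:
    - [[0,0.001,-0.09],[0,0,0],-1]
    - [[0,0.001,-0.18],[0,0,0],-1]
    - [[0,0.001,-0.223],[0,0,0],-1]
    - [[0,0.001,-0.223],[0,0,0],-1]
    - [[0,0.001,-0.223],[0,0,0],-0.2]
    - [[0,0.001,-0.223],[0,0,0],0.3]
    - [[0,0.001,-0.223],[0,0,0],1]
    - [[0,0.001,-0.223],[0,0,0],1]
    - [[0,0.001,-0.223],[0,0,0],1]
    - [[0,0.001,-0.223],[0,0,0],1]
  newtons: 35

```text
t: 6.48
tool_pos: [0.5174, -0.1189, 0.1465]
orientation: [-0.685, 3.064, -0.002]
force: [-0.3, 0.4, -0.8]
opening: 0.0377
```

```bash
python3 - <<'E'
from h import *
s=robot.read_state(); c=cam("wrist"); save(c,"w4.png")
print(s["t"],s["tool_pos"],s["orientation"],s["force"],s["opening"],s["wrist_torque"])
E
```

```text
6.475 [ 0.51737505 -0.11887823  0.14645628] [-6.85064996e-01  3.06422584e+00 -2.11751219e-03] [-0.32692775  0.44388165 -0.84560239] 0.037673570428774054 [0.11643899 0.02513892 0.02848369]
```

View pics/w4.png

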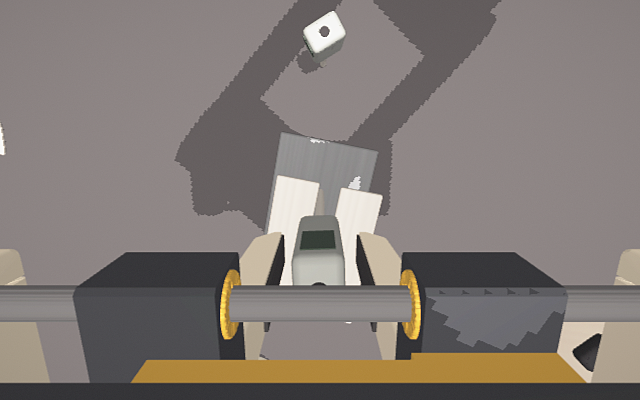

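Still closing. The handle is centred between the fingers.

Emit:
jog_arm:
  commands:
    - [[0,0,0],[0,0,0],1]
    - [[0,0,0],[0,0,0],1]
    - [[0,0,0],[0,0,0],1]
    - [[0,0,0],[0,0,0],1]
  newtons: 35

```text
t: 7.02
tool_pos: [0.5173, -0.1188, 0.1463]
orientation: [-0.685, 3.064, -0.002]
force: [-0.2, 0.2, -0.1]
opening: 0.0221
```

Emit:
jog_arm:
  commands:
    - [[0,0,0.01],[0,0,0],1]
    - [[0,0,0.04],[0,0,0],1]
    - [[0,0,0.08],[0,0,0],1]
    - [[0,0,0.13],[0,0,0],1]
    - [[0,0,0.18],[0,0,0],1]
    - [[0,0,0.23],[0,0,0],1]
    - [[0,0,0.25],[0,0,0],1]
    - [[0,0,0.25],[0,0,0],1]

```text
t: 8.02
tool_pos: [0.5178, -0.119, 0.2976]
orientation: [-0.685, 3.063, -0.004]
force: [0.3, -0.0, -0.4]
opening: 0.0221
```

```bash
python3 - <<'E'
from h import *
s=robot.read_state(); c=cam("wrist"); save(c,"w5.png")
print(s["t"],s["tool_pos"],s["orientation"],s["force"],s["opening"],s["wrist_torque"],s["q"])
save(cam("scene"),"s5.png")
a=c["pixels"][150:290,240:400,::-1]; cv2.imwrite("pics/w5a.png",cv2.resize(a,None,fx=4,fy=4,interpolation=cv2.INTER_CUBIC))
E
```

```text
8.025 [ 0.51779671 -0.11902298  0.2975645 ] [-0.6846532   3.06253364 -0.00368537] [ 0.31189905 -0.03056731 -0.41386048] 0.022066747932794246 [ 0.0060596   0.00103322 -0.04208401] [-3.22295164e-01 -7.98724697e-02  1.55957876e+00 -2.27105755e-04
  1.65771050e+00 -2.33299425e+00]
```

View pics/w5a.png

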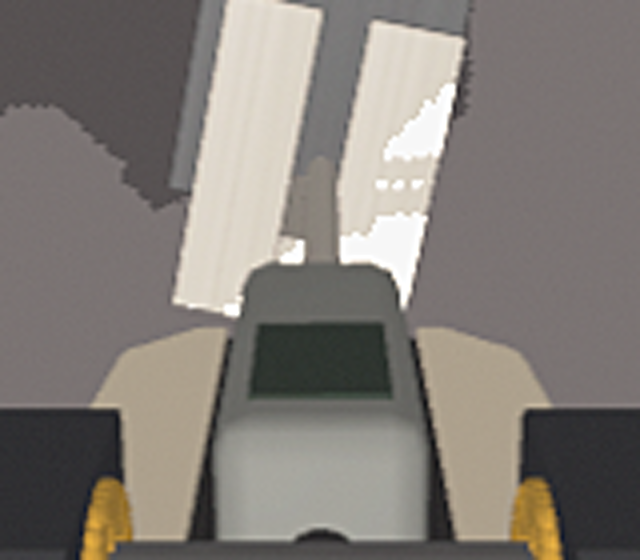

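View pics/s5.png

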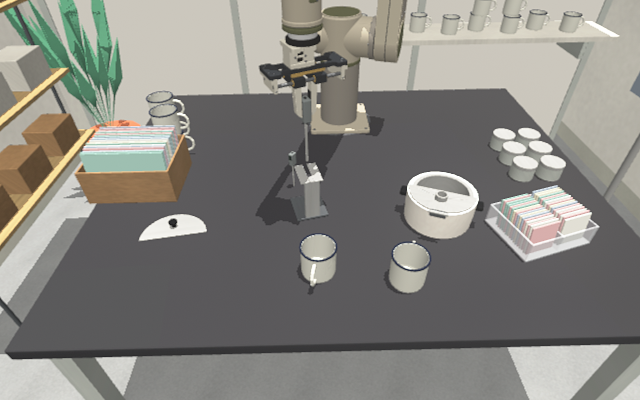

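```bash
python3 - <<'E'
from h import *
c=cam("wrist"); T=np.linalg.inv(np.array(c["tool_from_camera"]))
def pt(p): q=K(c)@(T[:3,:3]@np.array(p)+T[:3,3]); return (q[:2]/q[2]-[240,150]+.5)*4-.5
for z in [.136,.066,.03,.016]: print(z,pt([0,0,z]),pt([.001,0,z]),pt([0,.0035,z]), pt([0,-.0035,z]))
for x in (.015,-.015):
  for y in (.011,-.011): print("top",x,y,pt([x,y,-.044]), "bot",pt([x,y,.016]))
E
```

```text
0.136 [321.6912049  168.28043673] [321.69450414 164.03146161] [336.92443674 168.28862949] [306.45773993 168.27224384]
0.066 [322.02855241 254.80981774] [322.0331243  249.45595412] [341.53659233 254.81946165] [302.52013016 254.80017364]
0.03 [322.28820603 321.41077389] [322.29386111 315.23263165] [345.08651724 321.42128164] [299.48937263 321.40026589]
0.016 [322.41449722 353.80436784] [322.42071174 347.23353506] [346.81313724 353.81521617] [298.01525912 353.79351925]
top 0.015 0.011 [436.17395914 427.5895745 ] bot [400.69093577 253.47845948]
top 0.015 -0.011 [210.61988349 427.49764149] bot [244.32176196 253.40104983]
top -0.015 0.011 [429.82988021 697.68119644] bot [397.55712082 450.41474662]
top -0.015 -0.011 [216.34112094 697.62314782] bot [247.08349983 450.355142  ]
```

Emit:
jog_arm:
  commands:
    - [[0.001,0.04,0.02],[0,0,0],1]
    - [[0.002,0.12,0.02],[0,0,0],1]
    - [[0.004,0.2,0.02],[0,0,0],1]
    - [[0.005,0.28,0.02],[0,0,0],1]
    - [[0.006,0.36,0.02],[0,0,0],1]
    - [[0.008,0.44,0.02],[0,0,0],1]
    - [[0.009,0.5,0.02],[0,0,0],1]
    - [[0.009,0.53,0.01],[0,0,0],1]
    - [[0.009,0.542,0],[0,0,0],1]
    - [[0.009,0.542,0],[0,0,0],1]

```text
t: 9.43
tool_pos: [0.5217, 0.2058, 0.2934]
orientation: [0.684, -3.063, 0.001]
force: [-0.3, -0.7, -0.2]
opening: 0.022
```

```bash
cat >> h.py <<'E'
n=np.array([.5670,.2405]); ex=np.array([.9296,-.3686]); ey=np.array([.3686,.9296])
def pw(x,y,z): return np.r_[n+x*ex+y*ey,z]
def view(tag,crop=(120,290,200,440),f=3.3,lines=True):
    s=robot.read_state(); c=cam("wrist"); r0,r1,c0,c1=crop
    save(c,tag+".png")
    img=np.ascontiguousarray(cv2.resize(c["pixels"][r0:r1,c0:c1,::-1],None,fx=f,fy=f,interpolation=cv2.INTER_CUBIC))
    if lines:
        t=np.linspace(0,2*np.pi,200)
        for cx,r,z,col in [(0,.092,.09,(0,0,255)),(.036,.016,.108,(255,0,0)),(.036,.012,.108,(255,0,255)),(0,.07,.02,(0,255,255))]:
            p=np.array([pw(cx+r*np.cos(k),r*np.sin(k),z) for k in t]); uv=(proj(c,p,s)-[c0,r0]+.5)*f-.5
            cv2.polylines(img,[uv.round().astype(int)],True,col,1)
    cv2.imwrite("pics/"+tag+"a.png",img)
    d=s["tool_pos"][:2]-n
    print(s["t"],"tcp",s["tool_pos"].round(4),"pot xy",(d@ex).round(4),(d@ey).round(4),"F",s["force"].round(2),"rv",s["orientation"].round(4),"open",round(s["opening"],4))
    return s,c
E
python3 - <<'E'
from h import *
s,c=view("w6")
E
```

```text
9.425 tcp [0.5217 0.2058 0.2934] pot xy -0.0293 -0.049 F [-0.33 -0.74 -0.17] rv [ 6.8440e-01 -3.0633e+00  9.0000e-04] open 0.022
```

View pics/w6a.png

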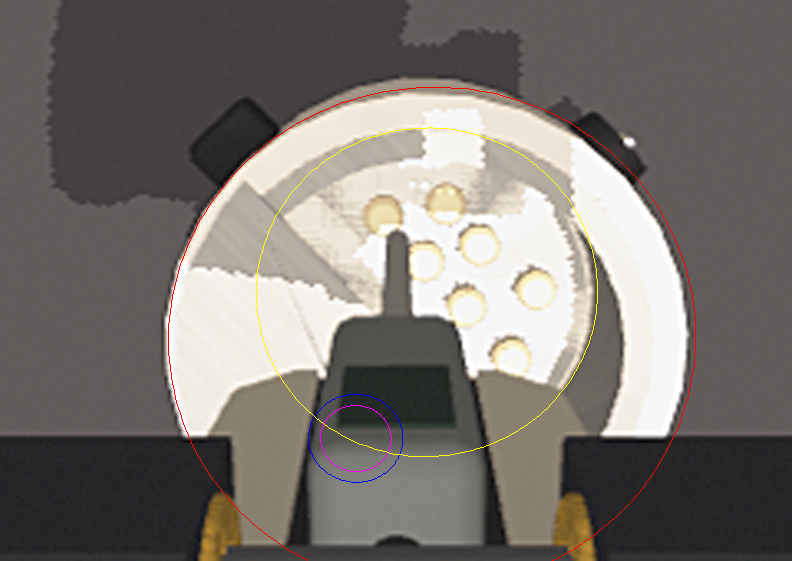

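Emit:
jog_arm:
  commands:
    - [[0.002,0.001,-0.06],[0,0,0],1]
    - [[0.002,0.001,-0.12],[0,0,0],1]
    - [[0.002,0.001,-0.16],[0,0,0],1]
    - [[0.002,0.001,-0.19],[0,0,0],1]
    - [[0.002,0.001,-0.21],[0,0,0],1]
    - [[0.002,0.001,-0.218],[0,0,0],1]
    - [[0.002,0.001,-0.218],[0,0,0],1]
    - [[0.002,0.001,-0.218],[0,0,0],1]

```text
t: 10.48
tool_pos: [0.5237, 0.2063, 0.1642]
orientation: [0.684, -3.066, 0.001]
force: [-0.0, 0.9, -0.4]
opening: 0.0219
```

```bash
python3 - <<'E'
from h import *
s,c=view("w7")
E
```

```text
10.475 tcp [0.5237 0.2063 0.1642] pot xy -0.0276 -0.0478 F [-0.03  0.9  -0.36] rv [ 6.8430e-01 -3.0658e+00  8.0000e-04] open 0.0219
```

View pics/w7a.png

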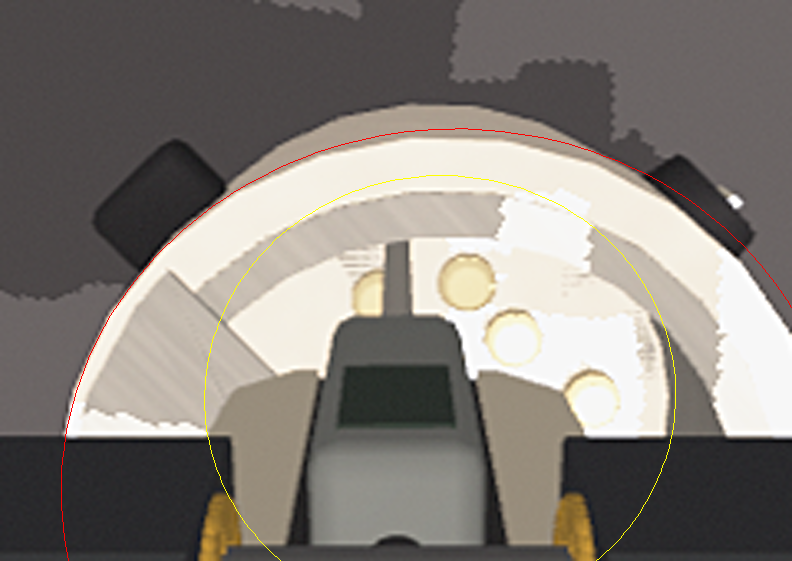

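```bash
cat >> h.py <<'E'
def plan(wps,z):
    s=robot.read_state()
    for w in wps: print(w,np.round((pw(w[0],w[1],z)-s["tool_pos"])/.6,3).tolist())
E
python3 - <<'E'
from h import *
plan([(-.022,-.052),(-.017,-.055),(-.017,-.045),(-.017,-.035),(-.017,-.025),(-.017,-.015),(-.017,-.005),(-.017,.005),(-.017,.015),(-.017,.025),(-.017,.035),(-.017,.045)],.1625)
E
```

```text
(-0.022, -0.052) [0.006, -0.01, -0.003]
(-0.017, -0.055) [0.012, -0.018, -0.003]
(-0.017, -0.045) [0.018, -0.002, -0.003]
(-0.017, -0.035) [0.024, 0.013, -0.003]
(-0.017, -0.025) [0.03, 0.029, -0.003]
(-0.017, -0.015) [0.037, 0.044, -0.003]
(-0.017, -0.005) [0.043, 0.06, -0.003]
(-0.017, 0.005) [0.049, 0.075, -0.003]
(-0.017, 0.015) [0.055, 0.091, -0.003]
(-0.017, 0.025) [0.061, 0.106, -0.003]
(-0.017, 0.035) [0.067, 0.122, -0.003]
(-0.017, 0.045) [0.073, 0.137, -0.003]
```

Emit:
jog_arm:
  commands:
    - [[0.006,-0.01,-0.005],[0,0,0],1]
    - [[0.012,-0.018,-0.005],[0,0,0],1]
    - [[0.018,-0.002,-0.005],[0,0,0],1]
    - [[0.024,0.013,-0.005],[0,0,0],1]
    - [[0.03,0.029,-0.005],[0,0,0],1]
    - [[0.037,0.044,-0.005],[0,0,0],1]
    - [[0.043,0.06,-0.005],[0,0,0],1]
    - [[0.049,0.075,-0.005],[0,0,0],1]
    - [[0.055,0.091,-0.005],[0,0,0],1]
    - [[0.055,0.091,-0.005],[0,0,0],1]

```text
t: 11.78
tool_pos: [0.5569, 0.2616, 0.1611]
orientation: [0.685, -3.066, 0.001]
force: [-0.5, 0.5, -0.3]
opening: 0.0221
```

```bash
python3 - <<'E'
from h import *
s,c=view("w8")
E
```

```text
11.775 tcp [0.5569 0.2616 0.1611] pot xy -0.0172 0.0159 F [-0.45  0.45 -0.25] rv [ 6.8540e-01 -3.0656e+00  6.0000e-04] open 0.0221
```

View pics/w8a.png

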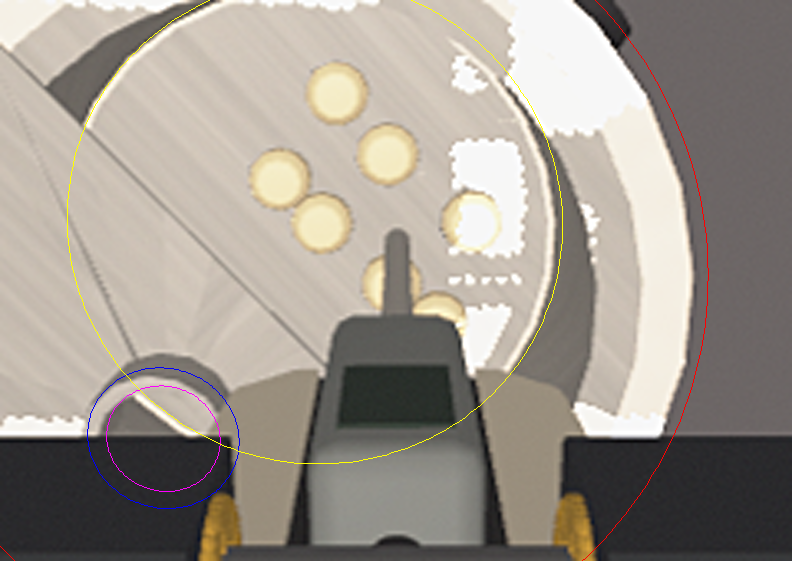

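```bash
python3 - <<'E'
from h import *
plan([(-.017,.024),(-.017,.032),(-.018,.040),(-.024,.044),(-.031,.042),(-.034,.034),(-.034,.025),(-.034,.015),(-.034,.005),(-.034,-.005),(-.034,-.015),(-.034,-.025)],.1615)
E
```

```text
(-0.017, 0.024) [0.006, 0.013, 0.001]
(-0.017, 0.032) [0.01, 0.026, 0.001]
(-0.018, 0.04) [0.014, 0.039, 0.001]
(-0.024, 0.044) [0.007, 0.048, 0.001]
(-0.031, 0.042) [-0.005, 0.05, 0.001]
(-0.034, 0.034) [-0.015, 0.039, 0.001]
(-0.034, 0.025) [-0.02, 0.025, 0.001]
(-0.034, 0.015) [-0.026, 0.01, 0.001]
(-0.034, 0.005) [-0.032, -0.006, 0.001]
(-0.034, -0.005) [-0.039, -0.021, 0.001]
(-0.034, -0.015) [-0.045, -0.037, 0.001]
(-0.034, -0.025) [-0.051, -0.052, 0.001]
```

Emit:
jog_arm:
  commands:
    - [[0.006,0.013,0.001],[0,0,0],1]
    - [[0.01,0.026,0.001],[0,0,0],1]
    - [[0.014,0.039,0.001],[0,0,0],1]
    - [[0.007,0.048,0.001],[0,0,0],1]
    - [[-0.005,0.05,0.001],[0,0,0],1]
    - [[-0.015,0.039,0.001],[0,0,0],1]
    - [[-0.02,0.025,0.001],[0,0,0],1]
    - [[-0.026,0.01,0.001],[0,0,0],1]
    - [[-0.032,-0.006,0.001],[0,0,0],1]
    - [[-0.039,-0.021,0.001],[0,0,0],1]

```text
t: 13.08
tool_pos: [0.5332, 0.2476, 0.1617]
orientation: [0.684, -3.066, 0.001]
force: [0.4, 0.5, -0.0]
opening: 0.0224
```

```bash
python3 - <<'E'
from h import *
s,c=view("w9")
E
```

```text
13.075 tcp [0.5332 0.2476 0.1617] pot xy -0.0341 -0.0058 F [ 0.39  0.46 -0.02] rv [ 6.8430e-01 -3.0658e+00  1.0000e-03] open 0.0224
```

View pics/w9a.png

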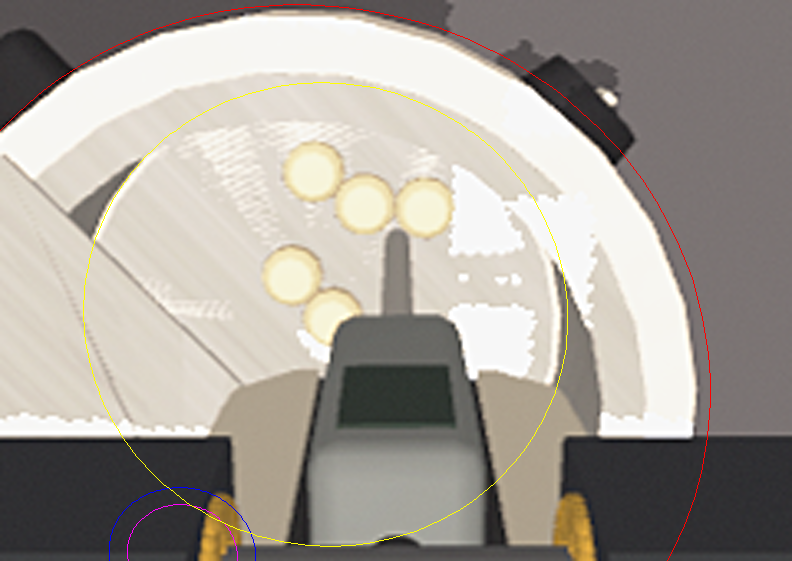

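Emit:
jog_arm:
  commands:
    - [[-0.006,-0.015,0],[0,0,0],1]
    - [[-0.012,-0.03,0],[0,0,0],1]
    - [[-0.015,-0.038,0],[0,0,0],1]
    - [[-0.008,-0.02,0],[0,0,0],1]
    - [[0.005,0.01,0],[0,0,0],1]
    - [[0.012,0.035,0],[0,0,0],1]
    - [[0.012,0.035,0],[0,0,0],1]

```text
t: 14.0
tool_pos: [0.54, 0.2692, 0.1614]
orientation: [0.686, -3.064, 0.002]
force: [0.0, -0.3, -1.1]
opening: 0.022
```

```bash
python3 - <<'E'
from h import *
s,c=view("w10")
E
```

```text
14.0 tcp [0.54   0.2692 0.1614] pot xy -0.0357 0.0168 F [ 0.01 -0.29 -1.09] rv [ 6.8640e-01 -3.0644e+00  1.7000e-03] open 0.022
```

View pics/w10a.png

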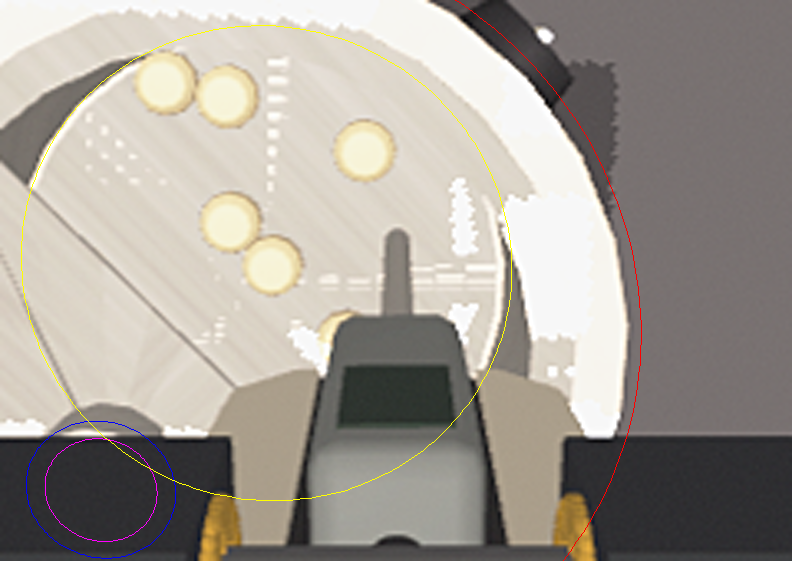

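```bash
python3 - <<'E'
from h import *
s=robot.read_state(); c=cam("wrist")
for u,w in [(165,82),(227,95),(364,150),(231,221),(272,265),(343,335)]:
    q=at_z(c,(200+(u+.5)/3.3-.5,120+(w+.5)/3.3-.5),.032,s)[:2]-n; print(np.round([q@ex,q@ey],3))
c=cam("top"); save(c,"t10.png"); cv2.imwrite("pics/t10a.png",cv2.resize(c["pixels"][150:270,110:250,::-1],None,fx=5,fy=5,interpolation=cv2.INTER_CUBIC))
E
```

```text
[-0.021 -0.058]
[-0.03  -0.044]
[-0.047 -0.009]
[-0.007 -0.02 ]
[-0.006 -0.003]
[-0.007  0.025]
```

View pics/t10a.png

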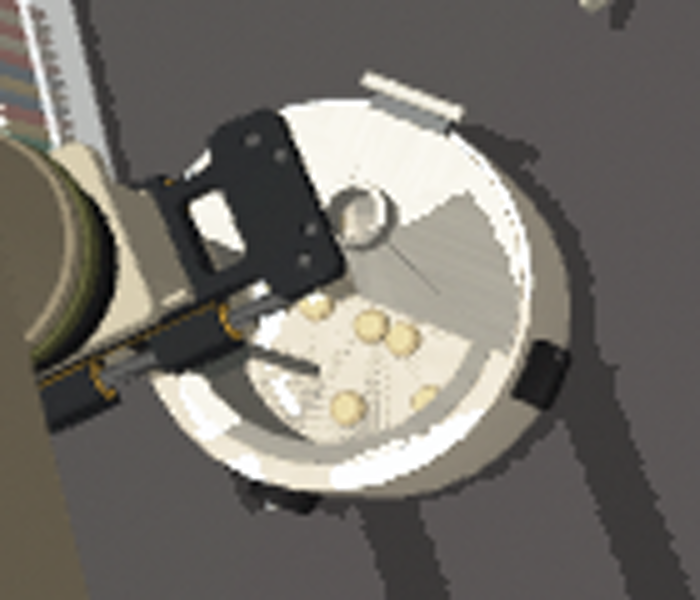

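```bash
python3 - <<'E'
from h import *
plan([(-.030,.005),(-.029,-.010),(-.026,-.022),(-.020,-.032),(-.014,-.036),(-.012,-.026),(-.012,-.016),(-.012,-.006),(-.012,.004),(-.012,.014),(-.012,.024),(-.012,.034)],.1615)
E
```

```text
(-0.03, 0.005) [0.002, -0.019, 0.0]
(-0.029, -0.01) [-0.006, -0.043, 0.0]
(-0.026, -0.022) [-0.009, -0.063, 0.0]
(-0.02, -0.032) [-0.005, -0.083, 0.0]
(-0.014, -0.036) [0.001, -0.092, 0.0]
(-0.012, -0.026) [0.011, -0.078, 0.0]
(-0.012, -0.016) [0.017, -0.063, 0.0]
(-0.012, -0.006) [0.023, -0.047, 0.0]
(-0.012, 0.004) [0.029, -0.032, 0.0]
(-0.012, 0.014) [0.035, -0.016, 0.0]
(-0.012, 0.024) [0.041, -0.001, 0.0]
(-0.012, 0.034) [0.048, 0.015, 0.0]
```

Emit:
jog_arm:
  commands:
    - [[0.002,-0.019,0],[0,0,0],1]
    - [[-0.006,-0.043,0],[0,0,0],1]
    - [[-0.009,-0.063,0],[0,0,0],1]
    - [[-0.005,-0.083,0],[0,0,0],1]
    - [[0.001,-0.092,0],[0,0,0],1]
    - [[0.011,-0.078,0],[0,0,0],1]
    - [[0.017,-0.063,0],[0,0,0],1]
    - [[0.023,-0.047,0],[0,0,0],1]
    - [[0.029,-0.032,0],[0,0,0],1]
    - [[0.035,-0.016,0],[0,0,0],1]

```text
t: 15.4
tool_pos: [0.561, 0.2591, 0.1613]
orientation: [0.685, -3.064, 0.002]
force: [-0.2, -0.2, -0.4]
opening: 0.0218
```

Emit:
jog_arm:
  commands:
    - [[0.006,0.015,0],[0,0,0],1]
    - [[0.01,0.028,0],[0,0,0],1]
    - [[0,0.028,0],[0,0,0],1]
    - [[-0.012,0.022,0],[0,0,0],1]
    - [[-0.025,0.01,0],[0,0,0],1]
    - [[-0.035,-0.005,0],[0,0,0],1]
    - [[-0.035,-0.005,0],[0,0,0],1]

```text
t: 16.27
tool_pos: [0.5396, 0.2551, 0.1616]
orientation: [0.684, -3.065, 0.003]
force: [0.3, 0.3, -0.8]
opening: 0.0218
```

```bash
python3 - <<'E'
from h import *
s,c=view("w11")
E
```

```text
16.275 tcp [0.5396 0.2551 0.1616] pot xy -0.0308 0.0035 F [ 0.29  0.29 -0.77] rv [ 6.8370e-01 -3.0649e+00  2.6000e-03] open 0.0218
```

View pics/w11a.png

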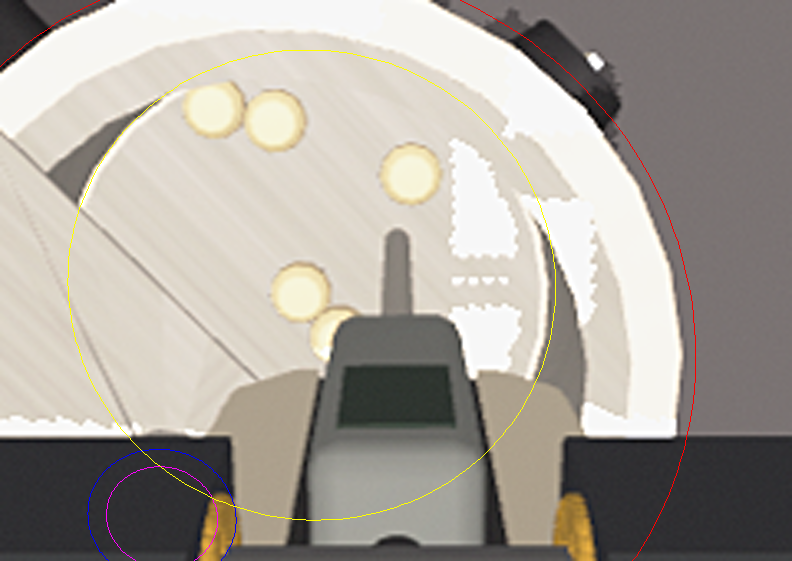

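Emit:
jog_arm:
  commands:
    - [[0,0,0.05],[0,0,0],1]
    - [[0,0,0.12],[0,0,0],1]
    - [[0,0,0.19],[0,0,0],1]
    - [[0,0,0.22],[0,0,0],1]
    - [[0.02,-0.01,0.22],[0,0,0],1]
    - [[0.06,-0.03,0.22],[0,0,0],1]
    - [[0.09,-0.044,0.22],[0,0,0],1]
    - [[0.1,-0.048,0.22],[0,0,0],1]
    - [[0.1,-0.048,0.22],[0,0,0],1]
    - [[0.1,-0.048,0.22],[0,0,0],1]

```text
t: 17.58
tool_pos: [0.5994, 0.227, 0.293]
orientation: [0.684, -3.064, 0.002]
force: [0.6, 0.5, 0.1]
opening: 0.0215
```

```bash
python3 - <<'E'
from h import *
s,c=view("w12",crop=(60,290,200,440),f=2.5)
c=cam("scene"); save(c,"s12.png"); cv2.imwrite("pics/s12a.png",cv2.resize(c["pixels"][60:240,370:510,::-1],None,fx=3.3,fy=3.3,interpolation=cv2.INTER_CUBIC))
c=cam("top"); save(c,"t12.png"); cv2.imwrite("pics/t12a.png",cv2.resize(c["pixels"][150:270,110:250,::-1],None,fx=5,fy=5,interpolation=cv2.INTER_CUBIC))
E
```

```text
17.575 tcp [0.5994 0.227  0.293 ] pot xy 0.0351 -0.0006 F [0.62 0.48 0.08] rv [ 6.843e-01 -3.064e+00  2.100e-03] open 0.0215
```

View pics/w12a.png

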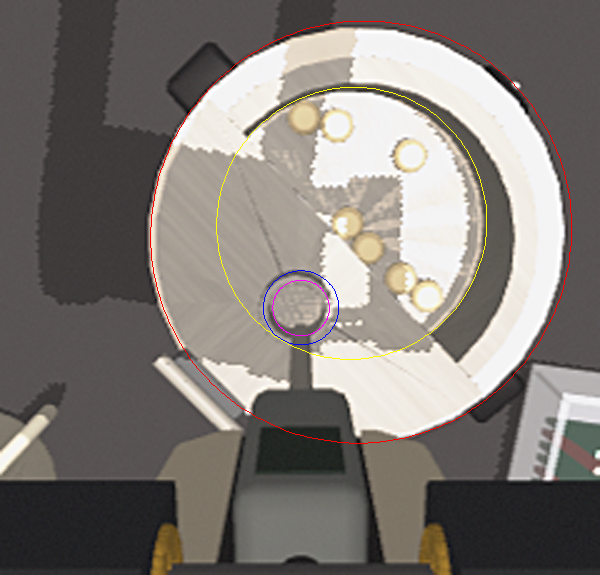

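View pics/s12a.png

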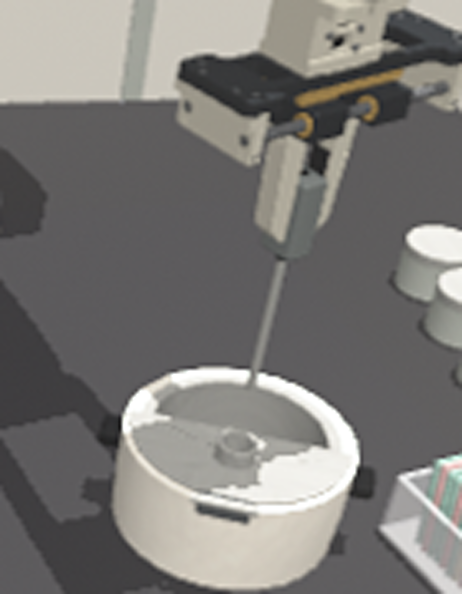

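View pics/t12a.png

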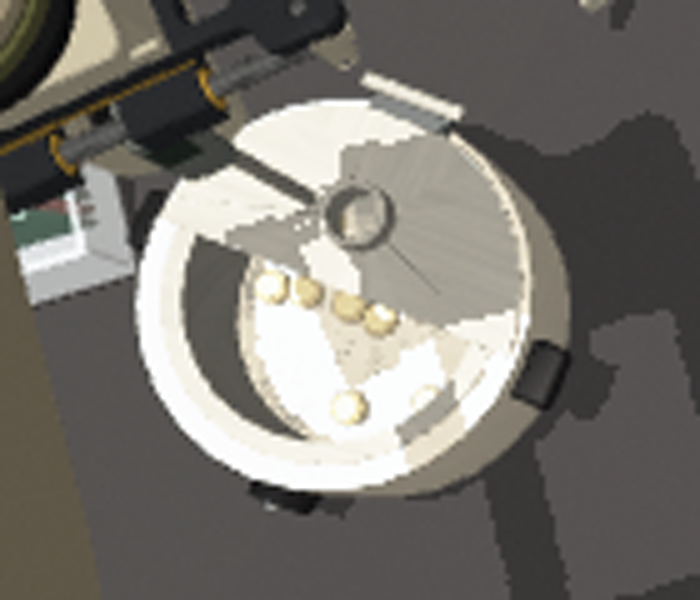

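```bash
python3 - <<'E'
from h import *
s=robot.read_state(); c=cam("wrist")
for u,w in [(304,117),(337,126),(410,155),(348,223),(369,249),(401,278),(428,297)]:
    q=at_z(c,(200+(u+.5)/2.5-.5,60+(w+.5)/2.5-.5),.032,s)[:2]-n; print(np.round([q@ex,q@ey],3))
p=s["tool_pos"]; 
R=cv2.Rodrigues(s["orientation"])[0]; print(R.round(4))
P=[p+R@[0,0,z] for z in (.136,.066,.016)]
c=cam("scene"); print("scene",(proj(c,P)-[370,60]+.5)*3.3-.5)
c=cam("top"); print("top",(proj(c,P)-[110,150]+.5)*5-.5)
print("port model top",(proj(c,pw(.036,0,.108))-[110,150]+.5)*5-.5)
c=cam("scene");print("port model scene",(proj(c,pw(.036,0,.108))-[370,60]+.5)*3.3-.5)
E
```

```text
[-0.019 -0.057]
[-0.028 -0.043]
[-0.045 -0.008]
[-0.    -0.004]
[0.001 0.013]
[-0.001  0.035]
[-0.005  0.052]
[[-9.049e-01 -4.257e-01 -5.000e-04]
 [-4.257e-01  9.049e-01 -1.500e-03]
 [ 1.100e-03 -1.100e-03 -1.000e+00]]
scene [[249.75115089 386.93280496]
 [268.79973387 309.14753244]
 [283.55661928 248.88749346]]
top [[313.5367776  198.00369406]
 [253.70666533 165.20979815]
 [205.02634633 138.52729241]]
port model top [[350.44608617 216.50148479]]
port model scene [[238.04076405 438.9210022 ]]
```

```bash
python3 - <<'E'
from h import *
def z(f,r0,r1,c0,c1,k,o):
    a=cv2.imread("pics/"+f); cv2.imwrite("pics/"+o,cv2.resize(a[r0:r1,c0:c1],None,fx=k,fy=k,interpolation=cv2.INTER_CUBIC))
z("w12.png",160,220,290,350,10,"z1.png"); z("t12.png",178,208,160,200,15,"z2.png"); z("s12.png",165,210,420,470,12,"z3.png")
E
```

```text
(no output)
```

View pics/z1.png

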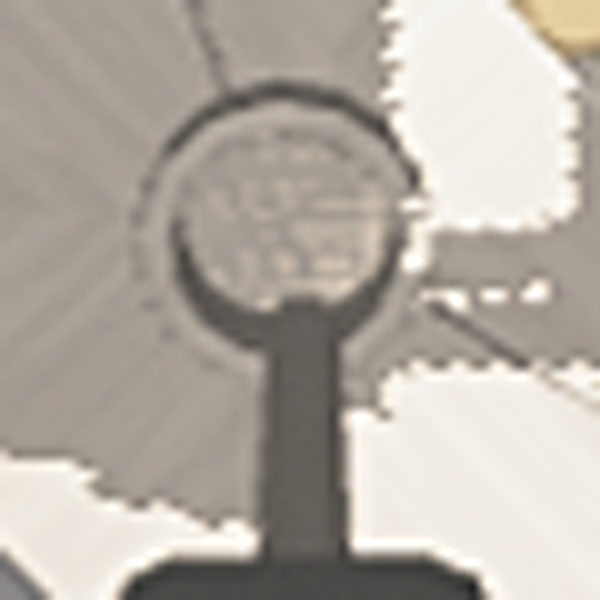

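View pics/z2.png

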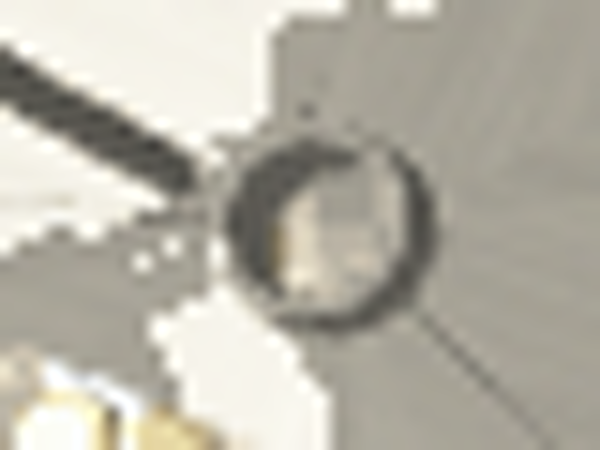

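View pics/z3.png

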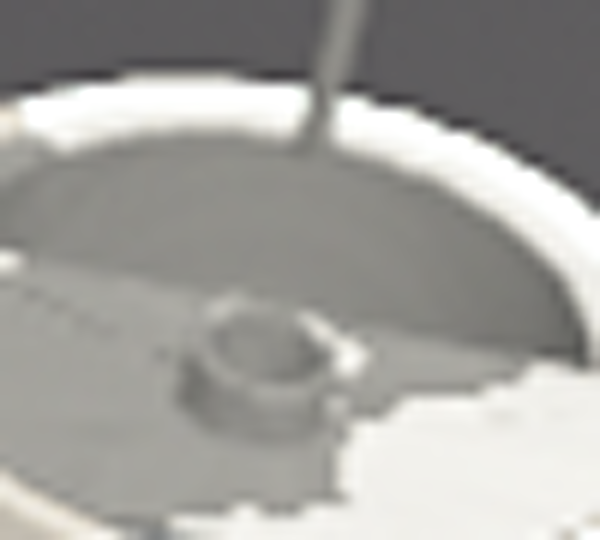

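```bash
python3 - <<'E'
from h import *
s=robot.read_state(); c=cam("wrist")
print("wrist",at_z(c,(318.2,183.0),.108,s)); 
c=cam("top"); print("top",at_z(c,(180.0,193.1),.108), "tip",at_z(c,(172.5,189.9),.157))
c=cam("scene"); print("scene",at_z(c,(420+266/12-.46,165+342/12-.46),.108),"tip",at_z(c,(420+313/12-.46,165+145/12-.46),.157))
print(s["tool_pos"])
for p in ([.6005,.2272,.108],[.6005,.2235,.108]): print(proj(c,p))
E
```

```text
wrist [0.60222062 0.22566458 0.108     ]
top [0.59999947 0.22649821 0.108     ] tip [0.59811579 0.22671478 0.157     ]
scene [0.60200281 0.22662447 0.108     ] tip [0.59727029 0.22840755 0.157     ]
[0.59979978 0.22689832 0.2938739 ]
[[441.77679576 192.66657421]]
[[440.34173692 192.70025505]]
```

Emit:
jog_arm:
  commands:
    - [[0.004,-0.001,-0.03],[0,0,0],1]
    - [[0.004,-0.001,-0.06],[0,0,0],1]
    - [[0.004,-0.001,-0.065],[0,0,0],1]
    - [[0.004,-0.001,-0.065],[0,0,0],1]
    - [[0.004,-0.001,-0.065],[0,0,0],1]

```text
t: 18.7
tool_pos: [0.6026, 0.2263, 0.2555]
orientation: [-0.684, 3.066, -0.002]
force: [-0.2, -0.2, -0.7]
opening: 0.0217
```

```bash
python3 - <<'E'
from h import *
s=robot.read_state(); c=cam("wrist"); save(c,"w13.png"); save(cam("top"),"t13.png"); save(cam("scene"),"s13.png")
print(s["t"],s["tool_pos"],s["orientation"],s["force"])
def z(f,r0,r1,c0,c1,k): 
    a=cv2.imread("pics/"+f); return cv2.resize(a[r0:r1,c0:c1],None,fx=k,fy=k,interpolation=cv2.INTER_CUBIC)
cv2.imwrite("pics/z13.png",np.hstack([z("w13.png",170,230,293,343,8),z("t13.png",170,210,160,200,12)[:480]]))
cv2.imwrite("pics/z13s.png",z("s13.png",150,210,415,475,9))
E
```

```text
18.7 [0.60259614 0.22627798 0.25545518] [-6.84295779e-01  3.06602198e+00 -2.15940332e-03] [-0.21366513 -0.23099722 -0.70544262]
```

View pics/z13.png

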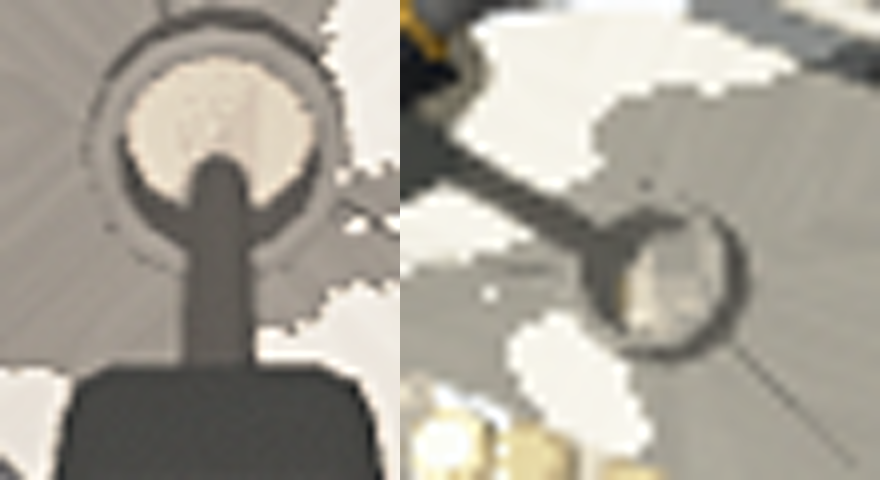

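View pics/z13s.png

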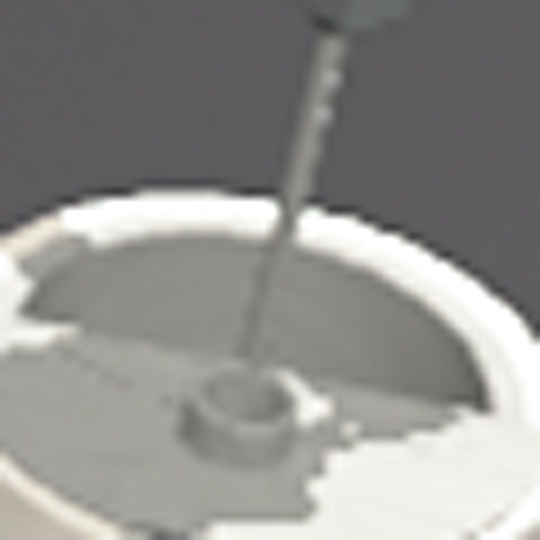

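```bash
python3 - <<'E'
from h import *
s=robot.read_state(); c=cam("wrist")
print("wrist port",at_z(c,(320.2,188.1),.108,s))
tip=s["tool_pos"]-[0,0,.1363]
print("w",(proj(c,[tip,tip*[1,1,0]+[0,0,.108]],s)-[293,170]+.5)*8-.5)
c=cam("top");print("t",(proj(c,[tip,tip*[1,1,0]+[0,0,.108]])-[160,170]+.5)*12-.5+[400,0])
c=cam("scene");print("s",(proj(c,[tip,tip*[1,1,0]+[0,0,.108]])-[415,150]+.5)*9-.5)
E
```

```text
wrist port [0.60184704 0.2258482  0.108     ]
w [[221.51744196 176.48023775]
 [221.51057981 155.55922137]]
t [[627.90326223 258.17996678]
 [647.3730118  269.07280862]]
s [[251.17124167 362.00817669]
 [243.68797578 392.76435008]]
```

Emit:
jog_arm:
  commands:
    - [[-0.001,-0.0005,-0.005],[0,0,0],1]
    - [[-0.001,-0.0005,-0.012],[0,0,0],1]
    - [[-0.001,-0.0005,-0.024],[0,0,0],1]
    - [[-0.001,-0.0005,-0.036],[0,0,0],1]
    - [[-0.001,-0.0005,-0.036],[0,0,0],1]
    - [[-0.001,-0.0005,-0.036],[0,0,0],1]

```text
t: 19.75
tool_pos: [0.6018, 0.2259, 0.2335]
orientation: [0.684, -3.066, 0.002]
force: [-0.3, 0.4, -0.4]
opening: 0.0219
```

```bash
python3 - <<'E'
from h import *
s=robot.read_state(); c=cam("wrist"); save(c,"w14.png"); save(cam("top"),"t14.png"); save(cam("scene"),"s14.png")
print(s["t"],s["tool_pos"],s["orientation"],s["force"])
def z(f,r0,r1,c0,c1,k): 
    a=cv2.imread("pics/"+f); return cv2.resize(a[r0:r1,c0:c1],None,fx=k,fy=k,interpolation=cv2.INTER_CUBIC)
cv2.imwrite("pics/z14.png",np.hstack([z("w14.png",170,230,293,343,8),z("t14.png",170,210,160,200,12)[:480]]))
cv2.imwrite("pics/z14s.png",z("s14.png",150,210,415,475,9))
E
```

```text
19.75 [0.60184389 0.22591452 0.23350789] [ 6.84216963e-01 -3.06572925e+00  2.20346180e-03] [-0.27451688  0.35871619 -0.41769202]
```

View pics/z14.png

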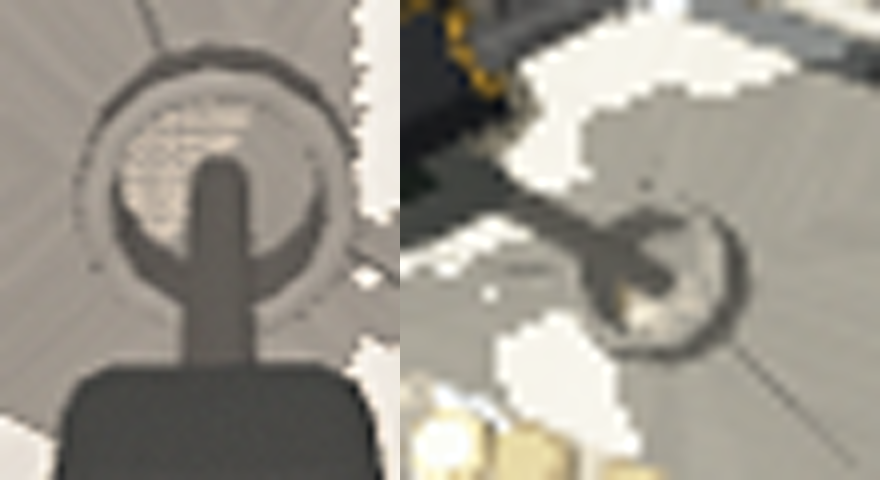

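View pics/z14s.png

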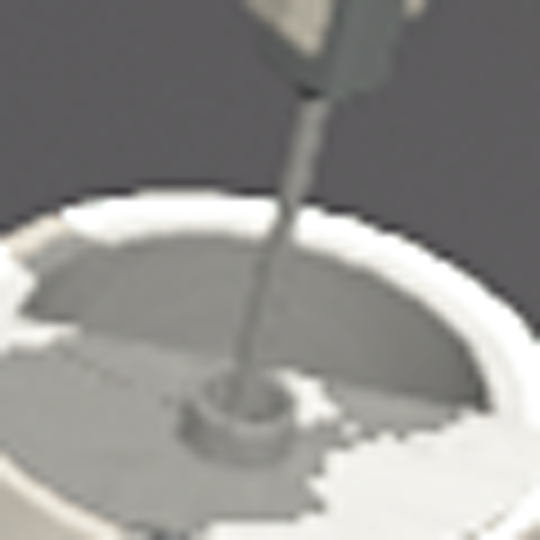

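Emit:
jog_arm:
  commands:
    - [[0,0,-0.015],[0,0,0],1]
    - [[0,0,-0.035],[0,0,0],1]
    - [[0,0,-0.055],[0,0,0],1]
    - [[0,0,-0.075],[0,0,0],1]
    - [[0,0,-0.088],[0,0,0],1]
    - [[0,0,-0.09],[0,0,0],1]
    - [[0,0,-0.09],[0,0,0],1]
    - [[0,0,-0.09],[0,0,0],1]

```text
t: 20.9
tool_pos: [0.6024, 0.2261, 0.1806]
orientation: [-0.684, 3.065, -0.002]
force: [0.2, 0.8, -1.4]
opening: 0.0217
```

```bash
python3 - <<'E'
from h import *
s=robot.read_state(); c=cam("wrist"); save(c,"w15.png"); save(cam("top"),"t15.png"); save(cam("scene"),"s15.png")
print(s["t"],s["tool_pos"],s["orientation"],s["force"],s["dq"].round(4))
tip=s["tool_pos"]-[0,0,.1363]
P=[tip*[1,1,0]+[0,0,.108]]
print("w",(proj(c,P,s)-[293,170]+.5)*8-.5)
c=cam("top");print("t",(proj(c,P)-[160,170]+.5)*12-.5+[400,0])
c=cam("scene");print("s",(proj(c,P)-[415,150]+.5)*9-.5)
def z(f,r0,r1,c0,c1,k): 
    a=cv2.imread("pics/"+f); return cv2.resize(a[r0:r1,c0:c1],None,fx=k,fy=k,interpolation=cv2.INTER_CUBIC)
cv2.imwrite("pics/z15.png",np.hstack([z("w15.png",170,230,293,343,8),z("t15.png",170,210,160,200,12)[:480]]))
cv2.imwrite("pics/z15s.png",z("s15.png",150,210,415,475,9))
E
```

```text
20.9 [0.60240065 0.22609893 0.1806333 ] [-6.84019961e-01  3.06481858e+00 -1.99489878e-03] [ 0.23680777  0.83736376 -1.44022936] [-0.0013 -0.0004  0.0011 -0.0005 -0.     -0.0001]
w [[221.69159723 328.85738302]]
t [[648.20797159 270.23331009]]
s [[242.88815215 392.2816094 ]]
```

View pics/z15.png

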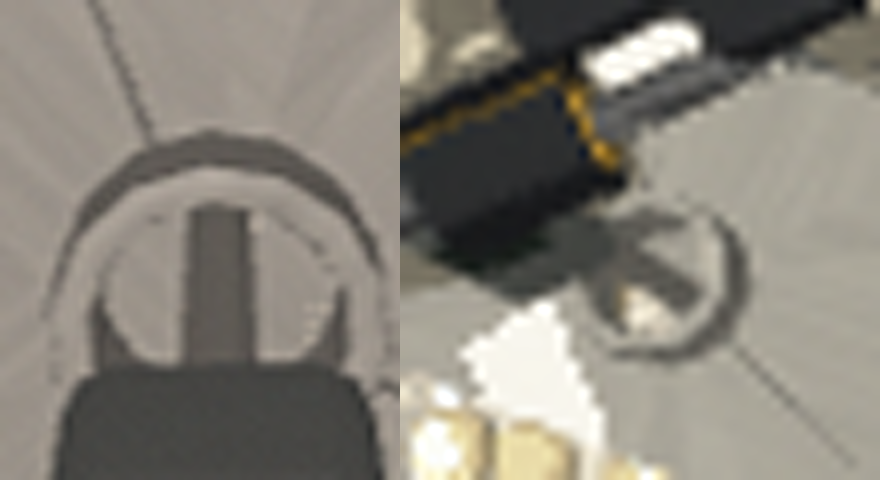

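View pics/z15s.png

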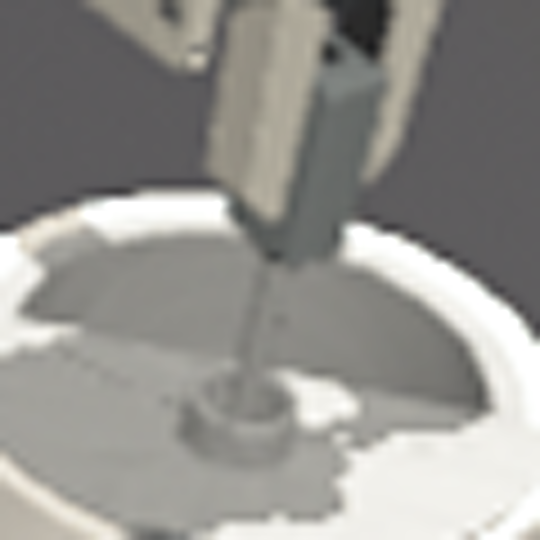

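```bash
python3 - <<'E'
from h import *
s=robot.read_state(); print(s["t"],s["tool_pos"],s["dq"].round(4),s["force"].round(2),s["opening"])
print(robot.close_job())
s=robot.read_state(); print(s["t"],s["tool_pos"],s["opening"])
E
```

```text
21.15 [0.6021808  0.22601187 0.18023342] [ 0.0008 -0.0001  0.0019 -0.0005  0.0002  0.0005] [ 0.15  0.59 -0.29] 0.02181778050849376
the job is handed in; nothing more can be done
None
the job is handed in; nothing more can be done
```

I took the full-size thermometer from the stand and stirred the front half of the pan with three side-to-side strokes. Then I lowered the stem through the probe port and handed the job in at about 21 s, still holding it there. The system gave no verdict, so the figures below come from my own camera and arm readings.

- **Beads:** All seven front beads were visible in the pan after stirring. By my estimates they had moved about 12 to 40 mm, in the middle and on both sides. I matched which bead was which by position, so individual distances are approximate. I did not see the two beads under the rear lid.
- **Centring:** The wrist camera put the stem about 0.3 mm from the bore's centre. The top camera suggested about 1.2 mm. The limit is 4 mm.
- **Height and tilt:** The tip is about 24 mm above the pan floor, worked out from the arm's height and the grasp. The gripper was vertical to about 0.1 degrees, and the stem showed no visible slip in the grip.
- **Contact and steadiness:** The arm's force readings stayed at noise level (about 1.5 N or less). That is too coarse to rule out a light touch on the collar, but the pictures showed a clear gap all round. The arm was still, and the fingers were closed on the 22 mm handle with the grip set at 35 N.
- **Disagreement:** My first estimates of the port from the top and wrist cameras differed by about 4 mm. I re-measured with all three cameras, with the thermometer in view, before lowering it.
- **Mugs and front lid:** I kept the arm clear of these but did not re-measure their positions at the end.

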